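# Air the sanitiser box and start its cycle

### The job

With the fingertips press the red paddle of the white sanitiser box all the way down so that its lid swings wide open, hold it open for about two seconds to air the box, then ease the paddle back up so that the lid comes down gently and shuts without slamming. Once the lid is fully shut, press the green start button all the way in and let it go; never press it while the lid is open. Do not touch the lid itself, lift or carry nothing, and leave everything else on the table where it stands.

Things in the scene. Friction and masses are not known exactly. Their poses are not given: they have to be found in the camera images.
- sanitiser: white sanitiser box fixed to the table, 220 x 160 mm in plan, 125 mm high with its lid shut. Origin: centre of its underside. Its own -x side (the front) faces the robot, +y is its left. The lid is hinged at the rear (+x) edge. A steel lever bar runs along its left side (105 mm to the left of the centre line) on a pivot 12 mm in front of the box centre and 65 mm above the table, and ends in the red paddle in front of the box, 199 mm before and 105 mm left of the box's centre
- paddle_top (a point): centre of the top face of the red paddle, a pad 50 mm long (along the box's x) and 64 mm wide, 10 mm thick, on the end of the lever 190 mm from the pivot. Left alone the top face is about 101 mm above the table, and pressed all the way down about 39 mm; it goes straight down to within 4 mm in plan and tilts from 0.165 rad one way to 0.165 rad the other. Pressing takes about 3 to 7 N; a firm stop ends the travel. If let go, the paddle flies up and the lid falls and slams
- lever (a joint): angle of the lever in rad: 0 at rest (paddle up, lid shut), 0.33 pressed all the way down
- lid (a joint): angle of the lid in rad: 0 shut, 1.056 wide open; always 3.2 times the lever angle. The lid is pulled shut by its own weight only
- lid_panel: the white lid, 228 x 168 mm, with a dark violet window; origin on the hinge line, at the rear edge. Wide open, its front edge stands about 300 mm above the table. Not to be touched
- lever_pad: the red paddle itself; origin at the middle of the pad, 5 mm below the centre of its top face
- start_box: grey control box fixed to the table, 100 x 80 mm, 35 mm high, stands left or right of the sanitiser's paddle; origin: centre of its underside
- start_top (a point): centre of the top face of the round green start button, 32 mm across, on the control box; 59 mm above the table when out
- start (a joint): travel of the start button in m: 0 out, 0.008 pressed all the way in (about 5 N); springs back when let go
- bowl: green plastic mixing bowl, loose, 110 mm across and 60 mm high. Not to be moved. Origin: centre of its underside
- spatula: white plastic mask spatula lying flat, loose, 150 mm long, 24 mm wide, 6 mm thick, its length along its own x axis. Not to be moved. Origin: centre of its underside
- handpiece: silver treatment handpiece with black collar standing upright, loose, 60 mm across and 133 mm high. Not to be moved. Origin: centre of its underside
- jar: amber cream jar with black cap, loose, 64 mm across and 50 mm high. Not to be moved. Origin: centre of its underside
- spray: blue bottle with white cap, loose, 60 mm across and 170 mm high. Not to be moved. Origin: centre of its underside
- tray: empty steel instrument tray, loose, 100 x 70 mm, 25 mm high. Not to be moved. Origin: centre of its underside

How it is judged:
By the outcome, as a careful person would: the job done as asked, in the order asked, and still so for the second after the job is handed in, with the robot touching nothing.
It also fails if it takes over 54 s, if anything falls off the work surface, if the arm or the gripper's body presses on something with over 40 N, if the wrist force passes 120 N, or if a joint passes its speed limit or range.

### The arm

A 7-joint arm with a two-finger parallel gripper is mounted at the origin on the work surface. World frame = base frame: x ahead of the robot, y to its left, z up, the work surface at z = 0. Lengths are in m, angles in rad, forces in N, time in s.
With the tool pointing down it reaches from about 0.425 to 0.875 m from the base axis. Payload 4.7 kg.
Tool frame: the origin (TCP) lies midway between the tips of the shut fingers; the grasp point (between the pads) lies 19 mm behind it; z points along the fingers, y is the direction in which the jaws open and shut (so a half turn about z gives the same grasp; the last joint's range is limited). The gripper opens to 87 mm and grips with 3 to 60 N. Pads are 19 mm wide; open, the fingers measure 117 mm over their backs; the gripper's body (75 mm by 190 mm) begins 51 mm behind the grasp point.
Start: joints at [1.317, 0.321, -0.07, 1.45, 0.023, 1.371, -0.057], TCP at [0.172, -0.627, 0.223] pointing down, gripper open.
Joint ranges: [-2.86, 2.86], [-0.3, 2.09], [-1.38, 1.24], [0.06, 2.45], [-1.56, 4.7], [0.09, 2.05], [-2.69, 2.69]. Speed limits (rad/s): [2.57, 2.57, 3.14, 3.14, 3.14, 3.14, 3.14].

### API

Orientations are given as a rotation vector (axis times angle).
In Python, from bench import get_state, eyes, job gives the robot as it stands. The module is installed in compiled form; this text tells all that it offers.
- The arm moves only by the shell command python3 -m jog 'ROWS' [FORCE]. ROWS is JSON, a list that holds one entry, the list of rows, each a list of 5 numbers: the opening, from 0 (shut) to 1 (fully open), then the shift along the tool's x, y, z in units of 40 mm (1.0 is 40 mm), then the turn about the tool's z in units of 5 degrees (1.0 is 5 degrees). In form: [[[jaw, dx, dy, dz, turn], ...]]. A call has 1 to 10 rows; each row shifts and turns the commanded pose from where the row before left it, along the tool's axes as they then stand; what a row does not reach is not made up. A row lasts 1/8 s, in which the tool goes at most 62.5 mm and 10.7 degrees, less where a joint would pass 70% of its speed; a pose out of reach is approached as far as the arm can. A call is refused whole if a number of a shift passes 1 or a number of a turn 1, either way. A call with a gripper value outside its range is refused whole. The fingers move at their own pace and stop on an object; FORCE is the grip in N (left out, the last holds). Time passes only in rows, so rows that do not move let the fingers close. It gives the time, the measured TCP pose, the force and the opening at its end, in the units of the state.
- get_state(): the state, without advancing time (a new reading comes with each control period).
- eyes.get_image(name): name is "scene" or "top" or "wrist"; returns (picture, depth): 400x640x3 uint8, red, green, blue; 400x640 float32, m along the optical axis (not along the pixel's ray), 0 where there is no reading.
- eyes.camera_params(name): a dict with "camera_matrix" (3x3 intrinsics, pixels), "pose" (4x4, takes a point from camera to world coordinates); the wrist camera has in their place "mount" (4x4, takes a point from camera to tool coordinates, whose origin is the TCP and whose axes are the flange's). Camera axes: x right, y down, z forward; pixel columns grow to the right and rows downward; lengths in m; the calibration is good to about 2 mm. The wrist camera is an equidistant fisheye: a pixel r from the principal point sees the ray r / f radians off the axis. A picture is of the moment at which its call begins: read the wrist's pose just before it. camera_params takes no time and is no camera call.
- job.close_job(): hands the job in, once; it reports no verdict.
The state is a dict: "time": time; "joint_positions": joint angles; "qd": joint speeds; "joint_torque": joint torques, N m; "position": TCP position; "tool_rot": TCP orientation; "ft_force": force on the tool from outside, world axes, zero at the start; "torque": the same for the moment, N m; "grip_width": opening from 0.0 (shut) to 1.0 (fully open).
Only numpy, scipy, OpenCV 4.12 (cv2) and the standard library are available. Lean on these libraries where they do the work, as an engineer would, in place of code of your own. Each camera call takes 0.05 s, during which the arm holds its last target. There are 200 camera calls.

## Working session

There is one attempt and no reset: what is moved stays moved. The work goes in short steps, Python scripts to look and compute and a shell command to move; the robot and the scene stay as the last step left them, time stands still between calls to the robot, and variables do not carry over. Pictures are saved under pics/ and viewed, about 8 in all and at most 12, crops included, and the job is handed in when it is done.

```bash
mkdir -p pics; cat > h.py <<'E'
import numpy as np,cv2
from bench import get_state,eyes,job
from scipy.spatial.transform import Rotation as R
def grab(n):
    im,d=eyes.get_image(n);p=eyes.camera_params(n);return im,d,p
def cloud(d,p):
    K=np.array(p["camera_matrix"]);T=np.array(p["pose"])
    v,u=np.mgrid[:d.shape[0],:d.shape[1]]
    c=np.stack([(u-K[0,2])/K[0,0]*d,(v-K[1,2])/K[1,1]*d,d],-1)
    return c@T[:3,:3].T+T[:3,3]
E
python3 - <<'E'
from h import *
s=get_state();print(s["time"],s["position"],s["tool_rot"],s["ft_force"],s["grip_width"]);print(np.round(R.from_rotvec(s["tool_rot"]).as_matrix(),3))
for n in("top","scene"):
    im,d,p=grab(n);cv2.imwrite(f"pics/{n}.png",im[:,:,::-1]);P=cloud(d,p);np.save(n+"_P.npy",P)
    hsv=cv2.cvtColor(im,cv2.COLOR_RGB2HSV);h,S,V=cv2.split(hsv)
    for nm,m in(("red",((h<8)|(h>172))&(S>120)&(V>60)),("green",(h>40)&(h<85)&(S>80)&(V>40)),("violet",(h>118)&(h<165)&(S>40))):
        k,l,st,c=cv2.connectedComponentsWithStats((m&(d>0)).astype('uint8'))
        for i in range(1,k):
            if st[i,4]>40:
                q=P[l==i];print(n,nm,st[i],c[i].round(),np.median(q,0).round(3),q.min(0).round(3),q.max(0).round(3))
    print(n,np.array(p["pose"])[:3,3])
E
```

```text
0.0 [ 0.17179192 -0.62632509  0.22145789] [-3.11159671e+00 -4.19200320e-01  5.70726880e-04] [ 0.09520592 -0.02327777 -0.07196053] 1.0051794434591081
[[ 0.964  0.265 -0.001]
 [ 0.265 -0.964  0.002]
 [-0.    -0.002 -1.   ]]
top red [ 449    0  105   46 4081] [501.  20.] [ 1.263 -0.58  -0.182] [ 1.179 -0.757 -0.459] [ 1.349 -0.428 -0.169]
top red [581 160  12  11 104] [586. 165.] [ 0.71  -0.616  0.145] [ 0.698 -0.63   0.141] [ 0.722 -0.604  0.149]
top red [315 272  30  26 551] [330. 285.] [ 0.435 -0.035  0.102] [ 0.408 -0.069  0.094] [ 0.464 -0.003  0.11 ]
top green [ 22 135  23  21 103] [ 34. 148.] [0.729 0.631 0.159] [0.724 0.619 0.111] [0.76  0.651 0.165]
top green [ 426  244   45   46 1516] [448. 266.] [ 0.48  -0.33   0.024] [ 0.426 -0.371  0.   ] [ 0.532 -0.265  0.065]
top green [161 274  14  15 164] [168. 281.] [0.439 0.346 0.059] [0.422 0.33  0.044] [0.455 0.366 0.064]
top violet [ 330  156   55   70 2667] [356. 191.] [ 0.648 -0.095  0.124] [ 0.57  -0.158  0.118] [ 0.73  -0.035  0.131]
top [ 0.4809174  -0.02146059  1.10835199]
scene red [  42    1   42   49 1074] [63. 27.] [-1.69
[... 308 characters left out ...]
7  21  20 241] [258. 177.] [ 0.439 -0.039  0.101] [ 0.41  -0.071  0.09 ] [ 0.464 -0.004  0.111]
scene red [164 375  11  12 103] [169. 381.] [ 0.712 -0.62   0.145] [ 0.697 -0.632  0.139] [ 0.725 -0.608  0.149]
scene green [448  91  13  17 125] [453. 100.] [0.752 0.622 0.138] [0.733 0.612 0.103] [0.767 0.638 0.167]
scene green [329 115   9   8  49] [333. 118.] [0.443 0.342 0.059] [0.428 0.327 0.048] [0.457 0.359 0.067]
scene green [187 235  35  33 898] [205. 251.] [ 0.463 -0.314  0.026] [ 0.427 -0.373 -0.001] [ 0.533 -0.267  0.064]
scene violet [ 267  202   58   45 1424] [295. 224.] [ 0.653 -0.099  0.124] [ 0.572 -0.159  0.117] [ 0.733 -0.036  0.132]
scene [ 1.08078959 -0.53225395  1.25052226]
```

View pics/top.png

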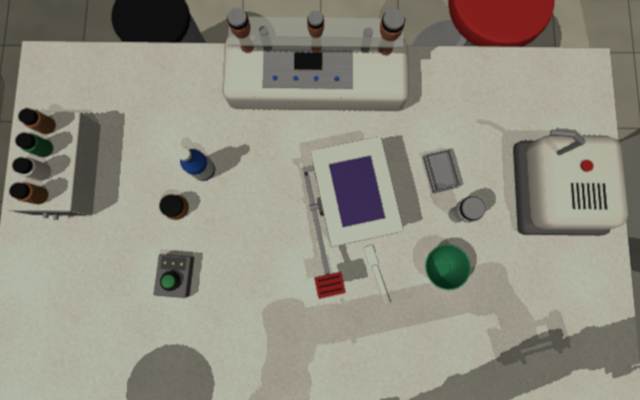

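View pics/scene.png

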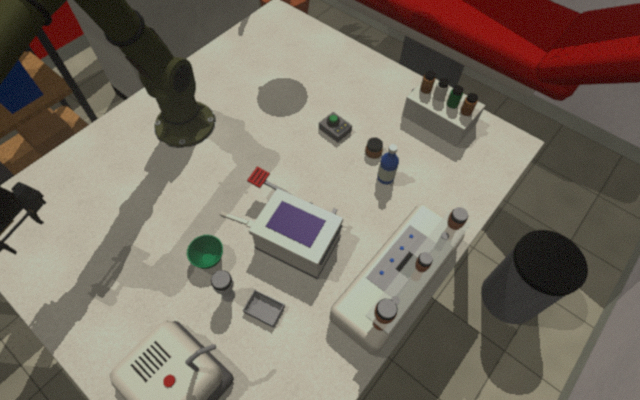

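Top view: red paddle at (330,285), green button at (168,281), sanitiser lid centre (356,191), bowl (448,266). The scene view agrees with this to a few mm. The tool is already roughly aligned with the box, so I'll shut the jaws and travel at the present height.

```bash
python3 -m jog '[[[0,1,-0.6,0,0],[0,1,-0.8,0,0],[0,1,-1,0,0],[0,1,-1,0,0],[0,1,-1,0,0],[0,0.9,-1,0,0],[0,0.8,-1,0,0],[0,0.8,-1,0,0],[0,0.7,-1,0,0],[0,0.6,-1,0,0]]]' 20
python3 - <<'E'
from h import *
P=np.load("top_P.npy")
v=P[140:245,310:405].reshape(-1,3);v=v[abs(v[:,2]-.125)<.012]
r=cv2.minAreaRect((v[:,:2]*1000).astype('float32'));print("lid",r,len(v))
s=get_state();print(R.from_rotvec(s["tool_rot"]).as_euler('xyz',degrees=True))
t=R.from_rotvec(s["tool_rot"]).inv().apply(np.array([.437,-.036,.14])-s["position"])/.04;print(t)
E
```

```text
time: 1.35
position: [0.4122, -0.1693, 0.2223]
tool_rot: [3.113, 0.42, -0.0]
ft_force: [0.7, -0.9, 0.3]
grip_width: 0.019
lid ((652.100341796875, -95.50508117675781), (228.37335205078125, 168.4001007080078), 12.622239112854004) 7080
[-1.79999571e+02  1.42393556e-02  1.53764104e+01]
[ 1.48202019 -3.04814119  2.05713794]
```

```bash
python3 -m jog '[[[0,0.4,-0.9,0,0.55],[0,0.4,-0.8,0,0],[0,0.4,-0.7,0.3,0],[0,0.3,-0.45,0.6,0],[0,0,-0.1,0.7,0],[0,0,0,0.4,0],[0,0,0,0,0]]]' 20
python3 - <<'E'
from h import *
s=get_state();print(s["position"],s["ft_force"],s["grip_width"],R.from_rotvec(s["tool_rot"]).as_euler('xyz',degrees=True))
t=R.from_rotvec(s["tool_rot"]).inv().apply(np.array([.438,-.0355,.101])-s["position"])/.04;print(t)
im,d,p=grab("wrist");cv2.imwrite("pics/w1.png",im[:,:,::-1])
im,d,p=grab("scene");cv2.imwrite("pics/s1.png",cv2.resize(im[100:280,160:400,::-1],None,fx=3,fy=3))
E
```

```text
time: 2.22
position: [0.4419, -0.0428, 0.1415]
tool_rot: [-3.122, -0.344, 0.004]
ft_force: [-0.1, -0.1, 0.7]
grip_width: 0.006
[ 0.44191844 -0.04282024  0.14153092] [-0.14946068 -0.12611303  0.6938242 ] 0.005782609672021974 [-1.79936700e+02  1.29351478e-01  1.25696377e+01]
[-0.05349847 -0.198819    1.01361653]
```

View pics/w1.png

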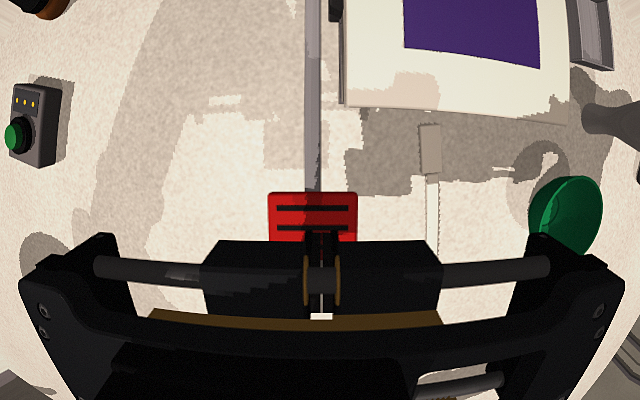

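The fingertips at (322,300) are over the red paddle, about 8 mm to its right, which matches the computed offset. I'll correct that and descend to contact, then press.

```bash
python3 -m jog '[[[0,-0.03,-0.1,0.2,0],[0,-0.02,-0.1,0.3,0],[0,0,0,0.2,0],[0,0,0,0.1,0],[0,0,0,0.1,0],[0,0,0,0.1,0],[0,0,0,0.1,0],[0,0,0,0.15,0],[0,0,0,0.15,0],[0,0,0,0.15,0]]]'
```

```text
time: 3.58
position: [0.439, -0.0355, 0.0804]
tool_rot: [3.122, 0.344, -0.001]
ft_force: [-2.3, -1.1, 4.7]
grip_width: 0.006
```

```bash
python3 -m jog '[[[0,0,0,0.15,0],[0,0,0,0.15,0],[0,0,0,0.15,0],[0,0,0,0.15,0],[0,0,0,0.12,0],[0,0,0,0.1,0],[0,0,0,0.08,0],[0,0,0,0.05,0],[0,0,0,0,0]]]'
```

```text
time: 4.7
position: [0.4388, -0.0349, 0.0422]
tool_rot: [-3.122, -0.345, 0.001]
ft_force: [0.3, -0.0, -0.4]
grip_width: 0.006
```

```bash
python3 - <<'E'
from h import *
im,d,p=grab("wrist");cv2.imwrite("pics/w2.png",im[:,:,::-1])
a,d,p=grab("scene")
print(get_state()["ft_force"],get_state()["time"])
cv2.imwrite("pics/s2.png",cv2.resize(a[80:280,150:390,::-1],None,fx=3,fy=3))
E
```

```text
[-0.79050127  1.29666349  0.68044031] 4.8
```

View pics/w2.png

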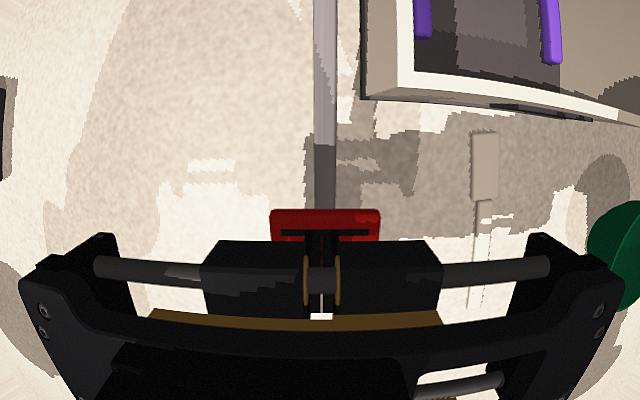

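View pics/s2.png

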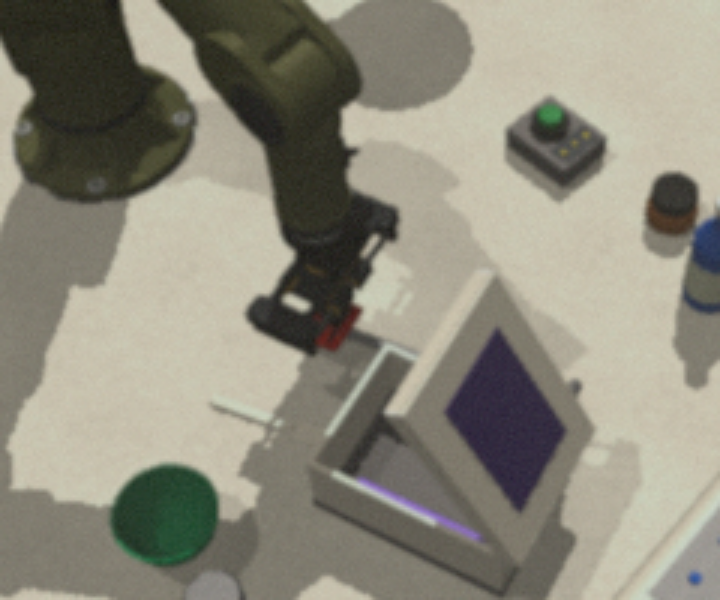

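Both views show the lid standing open, with the paddle under the fingertips. The wrist camera puts the red pad at (325,225). I'll press the last few mm until the stop shows in the force.

```bash
python3 -m jog '[[[0,0,0,0.05,0],[0,0,0,0.05,0],[0,0,0,0,0],[0,0,0,0,0]]]'; python3 -m jog '[[[0,0,0,0.04,0],[0,0,0,0,0],[0,0,0,0,0]]]'
```

```text
time: 5.3
position: [0.4392, -0.0349, 0.0406]
tool_rot: [3.122, 0.345, -0.003]
ft_force: [-9.5, 1.8, 23.7]
grip_width: 0.004
time: 5.68
position: [0.4393, -0.035, 0.0404]
tool_rot: [3.121, 0.345, -0.004]
ft_force: [-15.3, 2.6, 37.7]
grip_width: 0.004
```

Firm stop reached (z 0.040, force 38 N). I'll relax it slightly and hold for about 2 s.

```bash
python3 -m jog '[[[0,0,0,-0.04,0],[0,0,0,0,0],[0,0,0,0,0],[0,0,0,0,0],[0,0,0,0,0],[0,0,0,0,0],[0,0,0,0,0],[0,0,0,0,0],[0,0,0,0,0]]]'; python3 -m jog '[[[0,0,0,0,0],[0,0,0,0,0],[0,0,0,0,0],[0,0,0,0,0],[0,0,0,0,0],[0,0,0,0,0],[0,0,0,0,0]]]'
```

```text
time: 6.8
position: [0.4391, -0.035, 0.0406]
tool_rot: [3.122, 0.345, -0.003]
ft_force: [-9.3, 1.0, 23.7]
grip_width: 0.006
time: 7.68
position: [0.4392, -0.035, 0.0406]
tool_rot: [3.122, 0.345, -0.003]
ft_force: [-9.5, 1.6, 24.4]
grip_width: 0.002
```

```bash
python3 -m jog '[[[0,0,0,-0.03,0],[0,0,0,-0.04,0],[0,0,0,-0.06,0],[0,0,0,-0.08,0],[0,0,0,-0.08,0],[0,0,0,-0.08,0],[0,0,0,-0.08,0],[0,0,0,-0.08,0],[0,0,0,-0.08,0],[0,0,0,-0.08,0]]]'; python3 -m jog '[[[0,0,0,-0.08,0],[0,0,0,-0.08,0],[0,0,0,-0.08,0],[0,0,0,-0.08,0],[0,0,0,-0.08,0],[0,0,0,-0.08,0],[0,0,0,-0.06,0],[0,0,0,-0.06,0],[0,0,0,-0.05,0],[0,0,0,-0.05,0]]]'
```

```text
time: 8.93
position: [0.4391, -0.0353, 0.0664]
tool_rot: [3.122, 0.345, -0.0]
ft_force: [-1.3, -0.7, 1.7]
grip_width: 0.002
time: 10.18
position: [0.4394, -0.0351, 0.0943]
tool_rot: [3.123, 0.345, 0.001]
ft_force: [2.3, -0.4, 3.2]
grip_width: 0.007
```

```bash
python3 -m jog '[[[0,0,0,-0.02,0],[0,0,0,-0.02,0],[0,0,0,-0.02,0],[0,0,0,-0.02,0],[0,0,0,-0.02,0],[0,0,0,-0.02,0],[0,0,0,-0.02,0],[0,0,0,-0.02,0],[0,0,0,-0.02,0],[0,0,0,-0.02,0]]]';python3 -m jog '[[[0,0,0,-0.02,0],[0,0,0,-0.02,0],[0,0,0,-0.02,0],[0,0,0,-0.02,0],[0,0,0,-0.02,0],[0,0,0,-0.02,0]]]'; python3 - <<'E'
from h import *
a,d,p=grab("scene")
cv2.imwrite("pics/s3.png",cv2.resize(a[80:280,150:390,::-1],None,fx=3,fy=3))
im,d,p=grab("top");P=cloud(d,p);v=P[140:245,310:405].reshape(-1,3)
z=P[160:222,335:380,2];print("window z",z.min(),np.median(z),z.max())
s=get_state();print(s["position"],s["ft_force"])
E
```

```text
time: 11.42
position: [0.4392, -0.0352, 0.1022]
tool_rot: [3.123, 0.345, 0.0]
ft_force: [2.8, 1.0, 3.9]
grip_width: 0.008
time: 12.18
position: [0.439, -0.0352, 0.1069]
tool_rot: [3.123, 0.345, -0.001]
ft_force: [0.1, 0.5, 0.2]
grip_width: 0.006
window z 0.11760825968737487 0.12412282163017868 1.1083519919042764
[ 0.43921507 -0.03519405  0.10701091] [-0.29765923 -0.64746218  0.64993231]
```

View pics/s3.png

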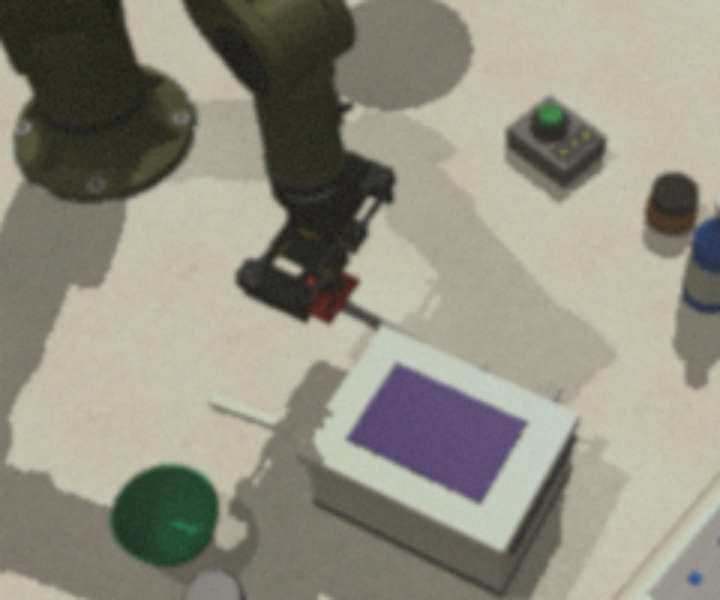

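The lid is fully shut: it looks flat and is level at 0.124 m. The paddle is released at zero force. Next I'll lift and cross to the button.

```bash
python3 -m jog '[[[0,0,0,-0.5,0],[0,0,0,-0.5,0],[0,0.2,-0.7,-0.2,0],[0,0.2,-1,0,0],[0,0.25,-1,0,0],[0,0.25,-1,0,0],[0,0.25,-1,0,0],[0,0.25,-1,0,0],[0,0.25,-1,0,0],[0,0.2,-1,0,0]]]'; python3 -m jog '[[[0,0.2,-0.9,0,0],[0,0.05,-0.6,0,0],[0,0,0,0,0]]]'; python3 - <<'E'
from h import *
P=np.load("top_P.npy");q=P[272:292,158:180].reshape(-1,3);q=q[(q[:,2]>.055)&(q[:,2]<.066)];b=np.r_[(q[:,:2].min(0)+q[:,:2].max(0))/2,.059];print(b,len(q),np.ptp(q,0))
s=get_state();print(s["position"]);print(R.from_rotvec(s["tool_rot"]).inv().apply(np.array([.440,.345,.059])-s["position"])/.04)
im,d,p=grab("wrist");cv2.imwrite("pics/w3.png",im[:,:,::-1])
E
```

```text
time: 13.52
position: [0.4445, 0.2826, 0.1549]
tool_rot: [3.123, 0.343, 0.0]
ft_force: [0.2, 0.9, -0.9]
grip_width: 0.007
time: 13.9
position: [0.4397, 0.3444, 0.1548]
tool_rot: [-3.12, -0.351, 0.002]
ft_force: [0.4, 0.4, 0.7]
grip_width: 0.002
[0.44012578 0.34450074 0.059     ] 145 [0.03029303 0.02977436 0.00919179]
[0.43968391 0.34435654 0.15481097]
[ 0.01363079 -0.01012471  2.39528123]
```

View pics/w3.png

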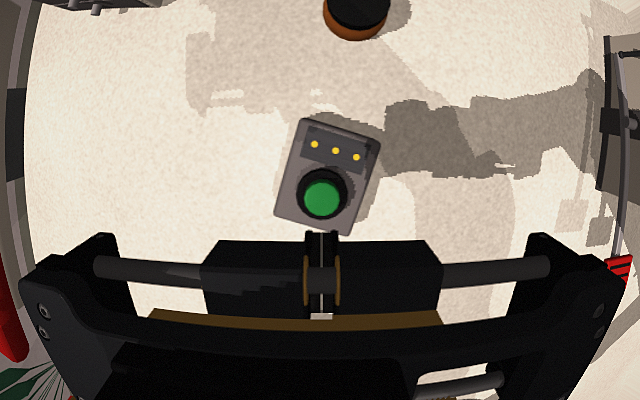

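Button at (322,199) is in line with the fingertips, with the jar at (357,10) well clear. Pressing.

```bash
python3 -m jog '[[[0,0,0,0.5,0],[0,0,0,0.6,0],[0,0,0,0.6,0],[0,0,0,0.4,0],[0,0,0,0.2,0],[0,0,0,0.1,0],[0,0,0,0.1,0],[0,0,0,0.07,0],[0,0,0,0,0]]]';python3 -m jog '[[[0,0,0,0.04,0],[0,0,0,0.04,0],[0,0,0,0,0],[0,0,0,0,0]]]'
```

```text
time: 15.08
position: [0.4413, 0.3422, 0.0525]
tool_rot: [3.122, 0.344, 0.001]
ft_force: [-1.0, -2.5, 4.4]
grip_width: 0.006
time: 15.58
position: [0.4414, 0.3423, 0.0512]
tool_rot: [3.121, 0.344, 0.002]
ft_force: [-3.8, -6.7, 19.6]
grip_width: 0.009
```

The button is at its stop (8 mm travel, 20 N). I'll release it, retreat upward and check.

```bash
python3 -m jog '[[[0,0,0,0.02,0],[0,0,0,0,0],[0,0,0,-0.1,0],[0,0,0,-0.15,0],[0,0,0,-0.3,0],[0,0,0,-0.6,0],[0,0,0,-0.9,0],[0,0,0,-0.9,0],[0,0,0,-0.6,0],[0,0,0,0,0]]]'; python3 - <<'E'
from h import *
a,d,p=grab("top");cv2.imwrite("pics/t4.png",a[:,:,::-1]);P=cloud(d,p);O=np.load("top_P.npy")
print("lid z",np.median(P[165:215,340:372,2]),"paddle",np.median(P[280:290,322:338,2]))
o=cv2.imread("pics/top.png")[:,:,::-1]
for n,(x,y,w,h) in dict(bowl=(422,240,52,52),spat=(360,240,34,65),hand=(455,190,35,35),jar=(155,188,38,35),spray=(178,145,40,40),tray=(420,145,45,50)).items():
    print(n,np.abs(a[y:y+h,x:x+w].astype(int)-o[y:y+h,x:x+w]).mean().round(1),np.round(np.median(np.abs(P-O)[y:y+h,x:x+w,2]),4))
w,d,p=grab("wrist");cv2.imwrite("pics/w4.png",w[:,:,::-1])
s=get_state();print(s["time"],s["position"],s["ft_force"])
E
```

```text
time: 16.82
position: [0.4417, 0.3436, 0.1921]
tool_rot: [-3.121, -0.345, -0.006]
ft_force: [-0.4, -0.4, -1.0]
grip_width: 0.008
lid z 0.12419533806064004 paddle 0.10216995764976644
bowl 16.6 0.002
spat 29.7 0.002
hand 10.2 0.0018
jar 6.5 0.0019
spray 9.6 0.0018
tray 11.0 0.0019
16.925 [0.44065965 0.3421527  0.18958228] [-0.43264829  0.47978271 -0.34124181]
```

View pics/t4.png

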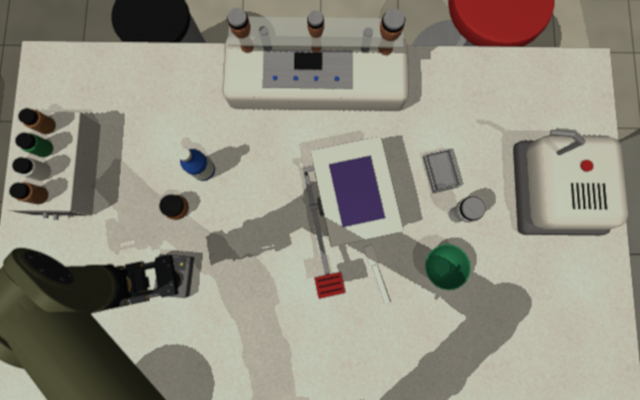

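View pics/w4.png

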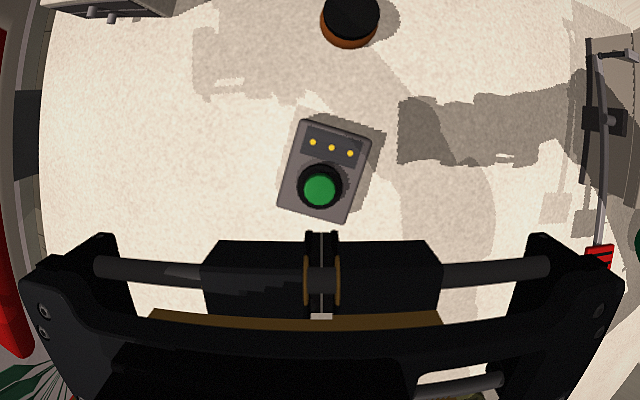

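The top view shows the lid shut, the paddle up at (330,285) and every loose item at its original pixels; only the shadows changed. The wrist view shows the button sprung out at (319,189). Handing in.

```bash
python3 -c "
from bench import job;print(job.close_job())"
```

```text
the job is handed in; nothing more can be done
None
```

The task is done and handed in at about 17 s of the 54 s allowed; no verdict is reported.

- **Paddle and lid:** I pressed the paddle to its firm stop, with the fingertips at 40 mm and at most 38 N measured. The lid stood wide open for about 2.4 s. I then eased the paddle up over about 4 s, slowing to roughly 6 mm/s near the end. The lid was checked shut, level at 124 mm, before I went near the button.
- **Button:** I pressed it to its stop, 8 mm in at about 20 N, and released it.
- **Last checks:** The lid is shut and the paddle is back up at 102 mm. The button looks sprung out, though I did not measure its height. The wrist force is near zero with the tool well clear. By eye, every loose item is where it was.
- **What disagreed:** The before/after picture comparison showed differences, largest at the spatula. I put these down to the arm's shadow, because heights changed by only about 2 mm, within camera noise. During opening, the force briefly read near zero about 2 mm above the stop; the picture then showed the lid open and the paddle under the fingers.

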